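# Sweep brick fragments into the drawer

### The job

Three broken fragments of brick were left on the wooden counter top after the crushing test. Sweep all three with the fingers over the counter's front edge into the half-open drawer, into the compartment that holds the earlier fragment and not the one with the plumb bob. Push them only, never pick them up, and leave the cored brick, the sieve cup, the ruler, the plumb bob and the drawer where they are.

Things in the scene. Friction and masses are not known exactly. Their poses are not given: they have to be found in the camera images.
- counter: low drawer unit standing fixed on the bench: birch counter top 370 mm deep (x), 700 mm wide (y), its surface 110 mm above the origin; the top is flat without a rim. Origin: below the middle of the front edge of the top, at the unit's underside; x points away from the front edge over the top, y to the left along the edge. The drawer comes out towards -x under the front edge, in the middle.
- left_compartment (a point): left (+y) compartment of the steel drawer. Point: centre of its floor, axes as the counter's. Inside 288 mm long (x), 174 mm wide (y); floor 98 mm below the counter's surface, walls 66 mm high. A 6 mm divider under the line y = 0 of the counter parts it from the right one.
- right_compartment (a point): right (-y) compartment of the same drawer, same size. Point: centre of its floor, axes as the counter's. The drawer is 130 to 160 mm out: that much of both compartments shows in front of the counter's edge. It slides along x with about 8 N of friction.
- fragment_a: fragment of red brick, a five-sided lump about 40 mm across and 24 mm high, 45 g; it tapers a little upwards. At the start it lies flat on the wooden top. Origin: its middle, 12 mm above its underside.
- fragment_b: fragment of red brick, a six-sided lump about 38 mm across and 26 mm high, 45 g; it tapers a little upwards. At the start it lies flat on the wooden top. Origin: its middle, 13 mm above its underside.
- fragment_c: fragment of red brick, a seven-sided lump about 39 mm across and 22 mm high, 45 g; it tapers a little upwards. At the start it lies flat on the wooden top. Origin: its middle, 11 mm above its underside.
- old_fragment: earlier brick fragment, 38 mm across, 24 mm high, already lying in one of the two compartments: it marks where the fragments go. Origin: its middle.
- plumb_bob: brass plumb bob, 90 mm long, 26 mm thick, lying along y in the other compartment. Origin: its underside, half way along.
- brick: whole red brick with three round cores, 215 mm (x) by 102 mm (y) by 65 mm high, 2.2 kg, lying on the counter top to one side of the fragments. Origin: centre of its underside.
- sieve_cup: grey plastic sieve cup, 78 mm across the rim, 60 mm high, 60 g, standing on the counter top to the other side. Origin: centre of its underside.
- ruler: steel ruler 200 mm (y) by 25 mm by 3 mm, lying on the counter top behind the fragments. Origin: centre of its underside.
Mind the look-alikes: they are no part of the job. Leave any green look-alike of the fragment_c alone.

How it is judged:
By the outcome, as a careful person would: the job done as asked, in the order asked, and still so for the second after the job is handed in, with the robot touching nothing.
It also fails if it takes over 67 s, if anything falls off the work surface, if the arm or the gripper's body presses on something with over 40 N, if the wrist force passes 120 N, or if a joint passes its speed limit or range.

### The arm

A 6-joint arm with a two-finger parallel gripper is mounted at the origin on the work surface. World frame = base frame: x ahead of the robot, y to its left, z up, the work surface at z = 0. Lengths are in m, angles in degrees, forces in N, time in s.
With the tool pointing down it reaches from about 0.3 to 0.95 m from the base axis. Payload 3.1 kg.
Tool frame: the origin (TCP) lies at the very end of the fingers, on their centre line; the grasp point (between the pads) lies 19 mm behind it (env.tcp_to_grasp is the distance from the TCP to the grasp point, in m); z points along the fingers, y is the line along which they close (so a half turn about z gives the same grasp; the last joint's range is limited). The gripper opens to 85 mm and grips with 20 to 120 N. Pads are 22 mm wide; open, the fingers measure 114 mm over their backs; the gripper's body (76 mm by 85 mm) begins 54 mm behind the grasp point. The pads swing forward as they close: fully open they stand 13 mm farther back than shut.
Start: joints at [68.314, 17.653, 93.61, -0, 68.738, -3.994], TCP at [0.19, 0.595, 0.231] pointing down, gripper open.
Joint ranges: [-175.34, 175.34], [-45.06, 112.39], [2.9, 150.54], [-68.45, 248.45], [3.09, 151.38], [-168.51, 168.51]. Speed limits (degrees/s): [159.86, 159.86, 180, 180, 180, 180].

### API

Orientations are given as [roll, pitch, yaw] about the fixed x, y, z axes, in that order (R = Rz(yaw) Ry(pitch) Rx(roll)).
In Python, from cell import env gives the robot as it stands.
- The arm moves only by the tool servo_tool, never from a script. Its argument "steps" is a list of rows, each an object of numbers: "tx", "ty", "tz": the shift along the world's x, y, z in cm; "wx", "wy", "wz": the turn, a rotation vector about the world's x, y, z in rad; "gripper": the closure, from 0 (fully open) to 1 (shut). A call has 1 to 20 rows; each row is the pose to reach, as a shift and turn from the pose commanded when the call began; what a row does not reach only later rows make up. A row lasts 1/10 s, in which the tool goes at most 50 mm and 8.59 degrees, less where a joint would pass 70% of its speed; a pose out of reach is approached as far as the arm can. A call with a gripper value outside its range is refused whole. The fingers move at their own pace and stop on an object; "force" is the grip in N (left out, the last holds). Time passes only in rows, so rows that repeat a pose let the fingers close. It gives the time, the measured TCP pose, the force, the opening and the grip force at its end, in the units of the state.
- env.observe(): the state, without advancing time (a new reading comes with each control period).
- env.get_image(name): name is "scene" or "top" or "wrist"; returns a dict with "frame" (400x640x3 uint8, red, green, blue), "fx", "fy", "cx", "cy" (pixels), "eye" and "rotation" of the camera in the world; the wrist camera has in their place "mount" (4x4, takes a point from camera to tool coordinates, whose origin is the TCP and whose axes are the flange's). Camera axes: x right, y up, looking along -z (the intrinsics and any distortion apply to the point x, -y, -z); pixel columns grow to the right and rows downward; lengths in m; the calibration is good to about 2 mm. A picture is of the moment at which its call begins: read the wrist's pose just before it. There is no depth.
- env.hand_in(): hands the job in; it is judged then, once.
Trained networks look in a picture, given as the dict that the camera call returned (one of the last four; its "shot" number tells which), for a name from the list of things; names that differ only in an ending like _2 or _b are one class to them, and where a whole thing is asked for, a point or a joint stands for the part that bears it (a point fixed in the world has none). Each returns a list of dicts, best first, with "confidence" (0 to 1); they miss things now and then, are a little off and sometimes report something else, mostly with a low value. They report only what shows in the picture. A call takes as long as a camera call. They do not tell look-alikes from the thing itself.
- env.outline_of(picture, target): "pixels" (400x640 bool, what is visible of it) and "box" ([left, top, right, bottom] in pixels, round what is visible of it).
- env.pinpoint(picture, target): "centre" ([column, row] in pixels: a listed point, or the origin of a listed thing).
The state is a dict: "clock": time; "joint_positions": joint angles; "joint_vel": joint speeds; "joint_torque": joint torques, N m; "tcp_pos": TCP position; "eef_rot": TCP orientation; "force": force on the tool from outside, world axes, zero at the start; "wrist_torque": the same for the moment, N m; "gripper_width": finger opening in m; "gripper_force": force on a finger pad.
Only numpy, scipy, OpenCV 4.12 (cv2) and the standard library are available. Lean on these libraries where they do the work, as an engineer would, in place of code of your own. Each camera call takes 0.05 s, during which the arm holds its last target. There are 200 camera calls.

## Working session

There is one attempt and no reset: what is moved stays moved. The work goes in short steps, Python scripts to look and compute and a tool call to move; the robot and the scene stay as the last step left them, time stands still between calls to the robot, and variables do not carry over. Pictures are saved under pics/ and viewed, at most 10 in all, crops included, and the job is handed in when it is done.

Besides the shell and the picture viewer there is one more tool, called after "Emit:" as name(argument=value, ...) on one line, values as JSON. servo_tool: Moves the arm, as the interface text tells. Its arguments: {"type":"object","properties":{"steps":{"type":"array"},"force":{"type":"number"}},"required":["steps"]}

```bash
mkdir -p pics; cat > h.py <<'E'
import numpy as np, cv2
from cell import env
def save(im,name,box=None,scale=1):
    f=im["frame"][:,:,::-1]
    if box: f=f[box[1]:box[3],box[0]:box[2]]
    if scale!=1: f=cv2.resize(f,None,fx=scale,fy=scale)
    cv2.imwrite("pics/"+name,f)
def ray(im,px):
    K=np.array([[im["fx"],0,im["cx"]],[0,im["fy"],im["cy"]],[0,0,1.]])
    d=im.get("distortion",None)
    p=np.array([[px]],float)
    u=cv2.undistortPoints(p,K,np.array(d,float) if d is not None else None)[0,0]
    return np.array(im["eye"]),np.array(im["rotation"])@np.array([u[0],-u[1],-1])
def atz(im,px,z):
    e,d=ray(im,px); return e+d*(z-e[2])/d[2]
E
python3 - <<'E'
from h import *
for n in("top","scene"):
    im=env.get_image(n); save(im,n+"0.png"); print({k:v for k,v in im.items() if k!="frame"})
    for t in["counter","left_compartment","right_compartment","fragment_a","old_fragment","plumb_bob","brick","sieve_cup","ruler","fragment_c"]:
        for r in env.pinpoint(im,t)[:6]: print(n,t,np.round(r["centre"]),round(r["confidence"],2),np.round(atz(im,r["centre"],0.11),3))
print(env.observe())
E
```

```text
{'fx': 379.3123085023553, 'fy': 379.3123085023553, 'cx': 321.21257683825024, 'cy': 200.15356796921358, 'eye': array([0.40775053, 0.00508936, 0.87196292]), 'rotation': array([  9.47109639,  -2.1281641 , -90.40227915]), 'shot': 1}Traceback (most recent call last):
  File "<stdin>", line 5, in <module>
  File "h.py", line 15, in atz
    e,d=ray(im,px); return e+d*(z-e[2])/d[2]
                                        ~^^^
IndexError: invalid index to scalar variable.
```

View pics/top0.png

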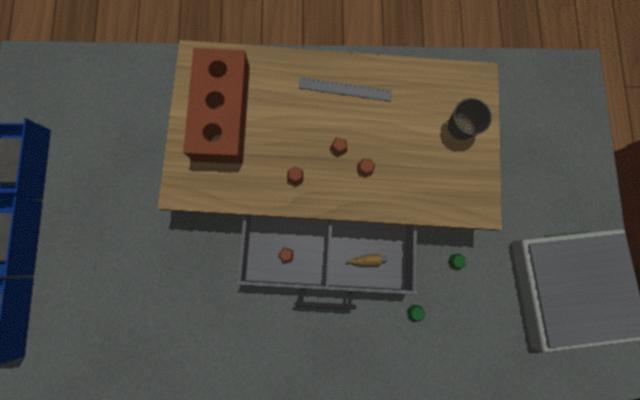

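The top view shows the three red fragments at (339,145), (366,167) and (295,176). The old fragment is at (286,255) in the left compartment and the plumb bob at (366,261) in the right. Green look-alikes lie on the bench at (457,261) and (416,313). The rotation is given as rpy, so I'll fix the helper.

```bash
python3 - <<'E'
s=open('h.py').read()
s=s.replace("import numpy as np, cv2","import numpy as np, cv2\nfrom scipy.spatial.transform import Rotation as Ro").replace('np.array(im["rotation"])@','Ro.from_euler("xyz",im["rotation"],degrees=True).as_matrix()@')
open('h.py','w').write(s)
E
python3 - <<'E'
from h import *
for n in("top","scene"):
    im=env.get_image(n); save(im,n+"0.png"); print({k:v for k,v in im.items() if k!="frame"})
    for t,z in dict(counter=0,left_compartment=.012,right_compartment=.012,fragment_a=.122,old_fragment=.024,plumb_bob=.012,brick=.11,sieve_cup=.11,ruler=.11).items():
        for r in env.pinpoint(im,t)[:6]: print(n,t,np.round(r["centre"]),round(r["confidence"],2),np.round(atz(im,r["centre"],z),3))
    if n=="top":
        for c in [(181,42),(498,64),(501,227),(162,209),(245,285),(411,291),(326,287)]: print(c,np.round(atz(im,c,.11 if c[1]<240 else .078),3))
E
```

```text
{'fx': 379.3123085023553, 'fy': 379.3123085023553, 'cx': 321.21257683825024, 'cy': 200.15356796921358, 'eye': array([0.40775053, 0.00508936, 0.87196292]), 'rotation': array([  9.47109639,  -2.1281641 , -90.40227915]), 'shot': 2}
top counter [327. 224.] 0.88 [ 0.497 -0.042  0.   ]
top counter [369. 166.] 0.21 [ 0.635 -0.142  0.   ]
top left_compartment [286. 221.] 0.75 [0.502 0.051 0.012]
top right_compartment [368. 220.] 0.88 [ 0.506 -0.134  0.012]
top fragment_a [335. 146.] 0.75 [ 0.645 -0.053  0.122]
top fragment_a [292. 173.] 0.74 [0.589 0.036 0.122]
top fragment_a [367. 167.] 0.69 [ 0.602 -0.118  0.122]
top fragment_a [459. 263.] 0.67 [ 0.406 -0.296  0.122]
top fragment_a [414. 314.] 0.53 [ 0.311 -0.201  0.122]
top old_fragment [285. 257.] 0.65 [0.422 0.052 0.024]
top plumb_bob [367. 264.] 0.62 [ 0.404 -0.129  0.012]
top plumb_bob [344.  88.] 0.56 [ 0.826 -0.085  0.012]
top brick [223. 114.] 0.73 [0.717 0.18  0.11 ]
top brick [294. 174.] 0.46 [0.588 0.033 0.11 ]
top sieve_cup [460. 125.] 0.78 [ 0.698 -0.322  0.11 ]
top ruler [346.  90.] 0.58 [ 0.774 -0.079  0.11 ]
(181, 42) [0.88
[... 420 characters left out ...]
1.41418113e+02]), 'shot': 3}
scene counter [324. 214.] 0.97 [ 0.501 -0.041  0.   ]
scene left_compartment [325. 213.] 0.52 [ 0.507 -0.032  0.012]
scene right_compartment [306. 305.] 0.62 [0.689 0.137 0.012]
scene fragment_a [261. 200.] 0.82 [ 0.654 -0.061  0.122]
scene fragment_a [314. 208.] 0.75 [0.581 0.025 0.122]
scene fragment_a [264. 180.] 0.74 [ 0.614 -0.112  0.122]
scene fragment_a [285. 143.] 0.61 [ 0.5   -0.2    0.122]
scene old_fragment [371. 215.] 0.62 [0.431 0.049 0.024]
scene plumb_bob [328. 178.] 0.47 [ 0.417 -0.128  0.012]
scene brick [307. 303.] 0.65 [0.717 0.183 0.11 ]
scene sieve_cup [190. 153.] 0.83 [ 0.695 -0.326  0.11 ]
scene ruler [202. 227.] 0.92 [ 0.779 -0.08   0.11 ]
```

View pics/scene0.png

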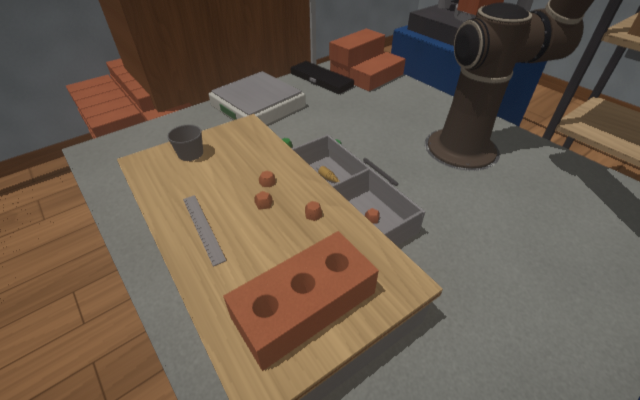

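Candidates in the top view:
- Red fragments on the wood: (339,145), (366,167), (295,176). These are the three to push.
- Red fragment in the drawer: (286,255). This is the old one.
- Green on the bench: (457,261), (416,313). These are look-alikes and stay.

Next I'll take a close crop and refine the positions by outline.

```bash
cat >> h.py <<'E'
O=np.array([.498,-.043]); ex=np.array([.9984,-.057]); ey=np.array([.057,.9984])
def C(p): d=np.array(p[:2])-O; return np.round([d@ex,d@ey],3)
def W(x,y): return np.round(O+x*ex+y*ey,3)
def red(im):
    h=cv2.cvtColor(im["frame"],cv2.COLOR_RGB2HSV)
    m=(((h[...,0]<9)|(h[...,0]>172))&(h[...,1]>110)&(h[...,2]>50)).astype(np.uint8)
    n,l,s,c=cv2.connectedComponentsWithStats(m)
    return [(c[i],s[i,4]) for i in range(1,n) if 40<s[i,4]<900]
E
python3 - <<'E'
from h import *
for n in("top","scene"):
    im=env.get_image(n)
    if n=="top": save(im,"crop.png",(220,100,440,320),2.6)
    for c,a in red(im):
        p=atz(im,c,.122); print(n,np.round(c),a,np.round(p,3),C(p))
o=env.observe(); print(o["tcp_pos"],o["eef_rot"],o["clock"],o["gripper_width"])
E
```

```text
top [295. 174.] 63 [0.586 0.029 0.122] [0.083 0.077]
top [285. 255.] 93 [0.425 0.047 0.122] [-0.078  0.086]
scene [460.   4.] 52 [-0.806 -0.627  0.122] [-1.269 -0.657]
scene [478.   5.] 231 [-0.868 -0.573  0.122] [-1.334 -0.607]
scene [130.  91.] 316 [ 0.712 -0.72   0.122] [ 0.253 -0.663]
scene [ 96. 119.] 360 [ 0.835 -0.617  0.122] [ 0.369 -0.553]
scene [134. 118.] 87 [ 0.753 -0.554  0.122] [ 0.284 -0.496]
[0.18997217 0.59546706 0.23133044] [1.79995506e+02 5.56275039e-04 1.62308787e+02] 1.2 0.08503096704788914
```

View pics/crop.png

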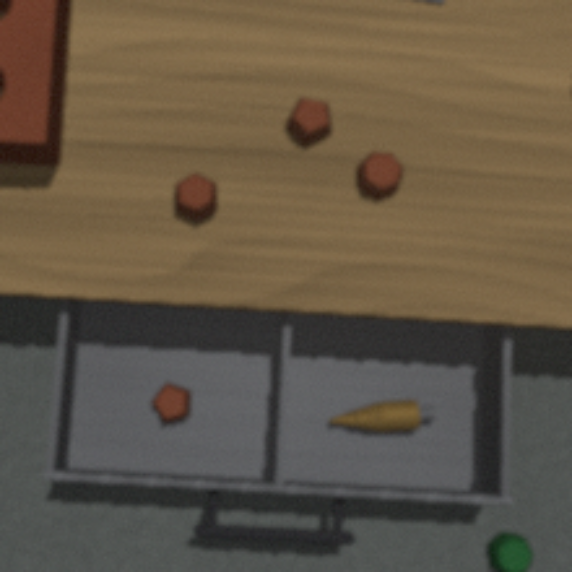

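```bash
python3 - <<'E'
from h import *
im=env.get_image("top")
cur=env.observe()["tcp_pos"]
for px,ye in(((295.4,176.2),.085),((339.2,146.5),.095),((366.2,167.3),.08)):
    c=C(atz(im,px,.12)); t=np.array([-.02,ye]); u=(t-c)/np.linalg.norm(t-c)
    s=c-.052*u; e=t-.0*u
    w=u[0]*ex+u[1]*ey; ang=np.degrees(np.arctan2(w[1],w[0]))
    print(c,"yaw",ang%180,"wz",np.radians(ang%180-162.31),"start",W(*s),"end",W(*e),"shift cm",100*(W(*s)-cur[:2]),100*(W(*e)-W(*s)))
print(C(atz(im,(330.8,225),.078)),C(atz(im,(245,221),.078)))
E
```

```text
[0.08  0.076] yaw 171.5896892840937 wz 0.16196113156947065 start [0.634 0.021] end [0.483 0.043] shift cm [ 44.4040063  -57.44245251] [-15.1   2.2]
[ 0.148 -0.01 ] yaw 144.72707063389447 wz -0.30688000958414097 start [ 0.688 -0.091] end [0.483 0.053] shift cm [ 49.8040063  -68.64245251] [-20.5  14.4]
[ 0.107 -0.067] yaw 127.55768395006552 wz -0.6065423377650268 start [ 0.633 -0.157] end [0.483 0.038] shift cm [ 44.3040063  -75.24245251] [-15.   19.5]
[-0.011 -0.003] [-0.012  0.177]
```

Emit:
servo_tool(steps=[{"tx": 5,"ty": -5,"gripper": 0.7},{"tx": 8,"ty": -9,"gripper": 0.7},{"tx": 11,"ty": -13,"gripper": 0.7},{"tx": 14,"ty": -17,"wz": 0.1,"gripper": 0.7},{"tx": 17,"ty": -21,"wz": 0.16,"gripper": 0.7},{"tx": 20,"ty": -25,"wz": 0.16,"gripper": 0.7},{"tx": 23,"ty": -29,"wz": 0.16,"gripper": 0.7},{"tx": 26,"ty": -33,"wz": 0.16,"gripper": 0.7},{"tx": 29,"ty": -37,"wz": 0.16,"gripper": 0.7},{"tx": 32,"ty": -41,"wz": 0.16,"gripper": 0.7},{"tx": 35,"ty": -45,"wz": 0.16,"gripper": 0.7},{"tx": 38,"ty": -49,"wz": 0.16,"gripper": 0.7},{"tx": 41,"ty": -53,"wz": 0.16,"gripper": 0.7},{"tx": 44.4,"ty": -57.4,"wz": 0.16,"gripper": 0.7},{"tx": 44.4,"ty": -57.4,"tz": -3,"wz": 0.16,"gripper": 0.7},{"tx": 44.4,"ty": -57.4,"tz": -6,"wz": 0.16,"gripper": 0.7},{"tx": 44.4,"ty": -57.4,"tz": -6,"wz": 0.16,"gripper": 0.7},{"tx": 44.4,"ty": -57.4,"tz": -6,"wz": 0.16,"gripper": 0.7}])

```text
invalid input at $.steps[0]: expected keys tx, ty, tz, wx, wy, wz, gripper
```

Emit:
servo_tool(steps=[{"tx": 5,"ty": -5,"tz": 0,"wx": 0,"wy": 0,"wz": 0,"gripper": 0.7},{"tx": 10,"ty": -11,"tz": 0,"wx": 0,"wy": 0,"wz": 0.1,"gripper": 0.7},{"tx": 15,"ty": -18,"tz": 0,"wx": 0,"wy": 0,"wz": 0.16,"gripper": 0.7},{"tx": 20,"ty": -25,"tz": 0,"wx": 0,"wy": 0,"wz": 0.16,"gripper": 0.7},{"tx": 23,"ty": -29,"tz": 0,"wx": 0,"wy": 0,"wz": 0.16,"gripper": 0.7},{"tx": 26,"ty": -33,"tz": 0,"wx": 0,"wy": 0,"wz": 0.16,"gripper": 0.7},{"tx": 29,"ty": -37,"tz": 0,"wx": 0,"wy": 0,"wz": 0.16,"gripper": 0.7},{"tx": 32,"ty": -41,"tz": 0,"wx": 0,"wy": 0,"wz": 0.16,"gripper": 0.7},{"tx": 35,"ty": -45,"tz": 0,"wx": 0,"wy": 0,"wz": 0.16,"gripper": 0.7},{"tx": 38,"ty": -49,"tz": 0,"wx": 0,"wy": 0,"wz": 0.16,"gripper": 0.7},{"tx": 41,"ty": -53,"tz": 0,"wx": 0,"wy": 0,"wz": 0.16,"gripper": 0.7},{"tx": 44.4,"ty": -57.4,"tz": 0,"wx": 0,"wy": 0,"wz": 0.16,"gripper": 0.7},{"tx": 44.4,"ty": -57.4,"tz": 0,"wx": 0,"wy": 0,"wz": 0.16,"gripper": 0.7},{"tx": 44.4,"ty": -57.4,"tz": 0,"wx": 0,"wy": 0,"wz": 0.16,"gripper": 0.7},{"tx": 44.4,"ty": -57.4,"tz": -3,"wx": 0,"wy": 0,"wz": 0.16,"gripper": 0.7},{"tx": 44.4,"ty": -57.4,"tz": -6,"wx": 0,"wy": 0,"wz": 0.16,"gripper": 0.7},{"tx": 44.4,"ty": -57.4,"tz": -6,"wx": 0,"wy": 0,"wz": 0.16,"gripper": 0.7},{"tx": 44.4,"ty": -57.4,"tz": -6,"wx": 0,"wy": 0,"wz": 0.16,"gripper": 0.7}])

```text
clock: 3.05
tcp_pos: [0.6332, 0.0216, 0.1707]
eef_rot: [-180.0, -0.1, 171.5]
force: [0.3, 0.2, 0.0]
gripper_width: 0.0256
gripper_force: 0.0
```

```bash
python3 - <<'E'
from h import *
im=env.get_image("scene"); save(im,"s1.png",(160,100,480,300),2.4)
o=env.observe(); print(o["tcp_pos"],o["eef_rot"],o["clock"],o["gripper_width"],C(o["tcp_pos"]))
E
```

```text
[0.63434092 0.02192161 0.17227086] [1.79987569e+02 5.71786939e-02 1.71510079e+02] 3.1 0.025590851385491463 [0.132 0.073]
```

View pics/s1.png

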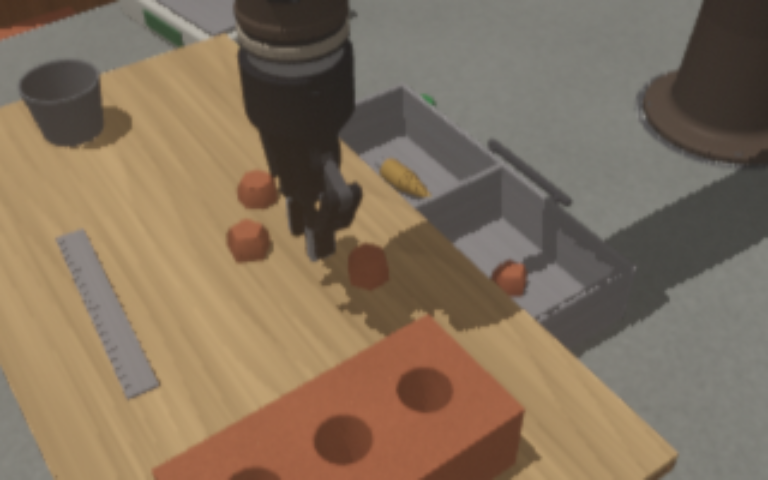

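The fingers hang behind fragment F3 at crop (368,268), with F1 at (248,240) and F2 at (257,189) clear. I'll descend and push F3.

Emit:
servo_tool(steps=[{"tx": 0,"ty": 0,"tz": -3,"wx": 0,"wy": 0,"wz": 0,"gripper": 0.7},{"tx": 0,"ty": 0,"tz": -5.6,"wx": 0,"wy": 0,"wz": 0,"gripper": 0.7},{"tx": 0,"ty": 0,"tz": -5.6,"wx": 0,"wy": 0,"wz": 0,"gripper": 0.7},{"tx": -1,"ty": 0.15,"tz": -5.6,"wx": 0,"wy": 0,"wz": 0,"gripper": 0.7},{"tx": -2,"ty": 0.3,"tz": -5.6,"wx": 0,"wy": 0,"wz": 0,"gripper": 0.7},{"tx": -3,"ty": 0.45,"tz": -5.6,"wx": 0,"wy": 0,"wz": 0,"gripper": 0.7},{"tx": -4,"ty": 0.6,"tz": -5.6,"wx": 0,"wy": 0,"wz": 0,"gripper": 0.7},{"tx": -5,"ty": 0.75,"tz": -5.6,"wx": 0,"wy": 0,"wz": 0,"gripper": 0.7},{"tx": -6,"ty": 0.9,"tz": -5.6,"wx": 0,"wy": 0,"wz": 0,"gripper": 0.7},{"tx": -7,"ty": 1.05,"tz": -5.6,"wx": 0,"wy": 0,"wz": 0,"gripper": 0.7},{"tx": -8,"ty": 1.2,"tz": -5.6,"wx": 0,"wy": 0,"wz": 0,"gripper": 0.7},{"tx": -9,"ty": 1.35,"tz": -5.6,"wx": 0,"wy": 0,"wz": 0,"gripper": 0.7},{"tx": -10,"ty": 1.5,"tz": -5.6,"wx": 0,"wy": 0,"wz": 0,"gripper": 0.7},{"tx": -11,"ty": 1.6,"tz": -5.6,"wx": 0,"wy": 0,"wz": 0,"gripper": 0.7},{"tx": -12,"ty": 1.75,"tz": -5.6,"wx": 0,"wy": 0,"wz": 0,"gripper": 0.7},{"tx": -13,"ty": 1.9,"tz": -5.6,"wx": 0,"wy": 0,"wz": 0,"gripper": 0.7},{"tx": -14,"ty": 2.05,"tz": -5.6,"wx": 0,"wy": 0,"wz": 0,"gripper": 0.7},{"tx": -15,"ty": 2.2,"tz": -5.6,"wx": 0,"wy": 0,"wz": 0,"gripper": 0.7},{"tx": -15,"ty": 2.2,"tz": -5.6,"wx": 0,"wy": 0,"wz": 0,"gripper": 0.7},{"tx": -15,"ty": 2.2,"tz": -5.6,"wx": 0,"wy": 0,"wz": 0,"gripper": 0.7}])

```text
clock: 5.1
tcp_pos: [0.484, 0.0435, 0.1154]
eef_rot: [180.0, 0.0, 171.5]
force: [1.1, 0.2, -0.8]
gripper_width: 0.0257
gripper_force: 0.0
```

```bash
python3 - <<'E'
from h import *
im=env.get_image("scene"); save(im,"s2.png",(160,100,480,300),2.4)
o=env.observe(); print(o["tcp_pos"],o["eef_rot"],o["clock"],C(o["tcp_pos"]),o["force"])
E
```

```text
[0.48446793 0.04345343 0.11551436] [1.79993154e+02 6.02638297e-02 1.71481070e+02] 5.15 [-0.018  0.086] [ 0.02617938 -0.39744455  0.19042217]
```

View pics/s2.png

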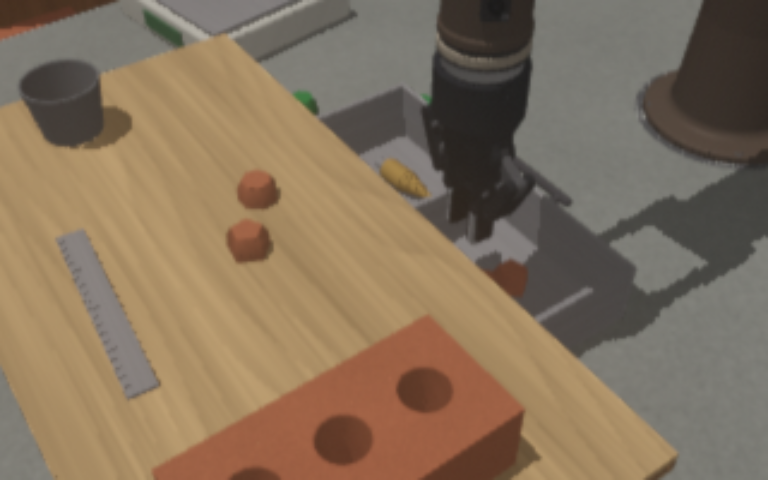

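F3 has gone over the edge into the left compartment, around crop (510,278). Next is F1.

Emit:
servo_tool(steps=[{"tx": 0,"ty": 0,"tz": 3,"wx": 0,"wy": 0,"wz": 0,"gripper": 0.7},{"tx": 0,"ty": 0,"tz": 6,"wx": 0,"wy": 0,"wz": 0,"gripper": 0.7},{"tx": 3,"ty": -2,"tz": 6,"wx": 0,"wy": 0,"wz": -0.1,"gripper": 0.7},{"tx": 6,"ty": -4,"tz": 6,"wx": 0,"wy": 0,"wz": -0.2,"gripper": 0.7},{"tx": 9,"ty": -6,"tz": 6,"wx": 0,"wy": 0,"wz": -0.3,"gripper": 0.7},{"tx": 12,"ty": -8,"tz": 6,"wx": 0,"wy": 0,"wz": -0.4,"gripper": 0.7},{"tx": 15,"ty": -10,"tz": 6,"wx": 0,"wy": 0,"wz": -0.468,"gripper": 0.7},{"tx": 18,"ty": -12,"tz": 6,"wx": 0,"wy": 0,"wz": -0.468,"gripper": 0.7},{"tx": 20.4,"ty": -13.5,"tz": 6,"wx": 0,"wy": 0,"wz": -0.468,"gripper": 0.7},{"tx": 20.4,"ty": -13.5,"tz": 6,"wx": 0,"wy": 0,"wz": -0.468,"gripper": 0.7},{"tx": 20.4,"ty": -13.5,"tz": 6,"wx": 0,"wy": 0,"wz": -0.468,"gripper": 0.7},{"tx": 20.4,"ty": -13.5,"tz": 3,"wx": 0,"wy": 0,"wz": -0.468,"gripper": 0.7},{"tx": 20.4,"ty": -13.5,"tz": 0,"wx": 0,"wy": 0,"wz": -0.468,"gripper": 0.7},{"tx": 20.4,"ty": -13.5,"tz": 0,"wx": 0,"wy": 0,"wz": -0.468,"gripper": 0.7},{"tx": 20.4,"ty": -13.5,"tz": 0,"wx": 0,"wy": 0,"wz": -0.468,"gripper": 0.7}])

```text
clock: 6.65
tcp_pos: [0.6867, -0.0907, 0.1148]
eef_rot: [-180.0, -0.1, 144.7]
force: [-0.1, -0.4, 0.3]
gripper_width: 0.0253
gripper_force: 0.0
```

Emit:
servo_tool(steps=[{"tx": -1,"ty": 0.7,"tz": 0,"wx": 0,"wy": 0,"wz": 0,"gripper": 0.7},{"tx": -2,"ty": 1.4,"tz": 0,"wx": 0,"wy": 0,"wz": 0,"gripper": 0.7},{"tx": -3,"ty": 2.1,"tz": 0,"wx": 0,"wy": 0,"wz": 0,"gripper": 0.7},{"tx": -4,"ty": 2.8,"tz": 0,"wx": 0,"wy": 0,"wz": 0,"gripper": 0.7},{"tx": -5,"ty": 3.5,"tz": 0,"wx": 0,"wy": 0,"wz": 0,"gripper": 0.7},{"tx": -6,"ty": 4.2,"tz": 0,"wx": 0,"wy": 0,"wz": 0,"gripper": 0.7},{"tx": -7,"ty": 4.9,"tz": 0,"wx": 0,"wy": 0,"wz": 0,"gripper": 0.7},{"tx": -8,"ty": 5.6,"tz": 0,"wx": 0,"wy": 0,"wz": 0,"gripper": 0.7},{"tx": -9,"ty": 6.3,"tz": 0,"wx": 0,"wy": 0,"wz": 0,"gripper": 0.7},{"tx": -10,"ty": 7,"tz": 0,"wx": 0,"wy": 0,"wz": 0,"gripper": 0.7},{"tx": -11,"ty": 7.7,"tz": 0,"wx": 0,"wy": 0,"wz": 0,"gripper": 0.7},{"tx": -12,"ty": 8.4,"tz": 0,"wx": 0,"wy": 0,"wz": 0,"gripper": 0.7},{"tx": -12,"ty": 8.4,"tz": 0,"wx": 0,"wy": 0,"wz": 0,"gripper": 0.7},{"tx": -12,"ty": 8.4,"tz": 0,"wx": 0,"wy": 0,"wz": 0,"gripper": 0.7}])

```text
clock: 8.05
tcp_pos: [0.5674, -0.0073, 0.115]
eef_rot: [-180.0, -0.0, 144.7]
force: [-0.3, -0.2, 0.9]
gripper_width: 0.0253
gripper_force: 0.0
```

```bash
python3 - <<'E'
from h import *
im=env.get_image("scene"); save(im,"s3.png",(160,100,480,300),2.4)
o=env.observe(); print(o["tcp_pos"],o["eef_rot"],o["clock"],C(o["tcp_pos"]),o["force"])
E
```

```text
[ 0.56788572 -0.00749076  0.11512177] [-1.79992308e+02 -1.00060519e-02  1.44669744e+02] 8.1 [0.068 0.039] [-0.29973714  0.19136454 -0.92831882]
```

View pics/s3.png

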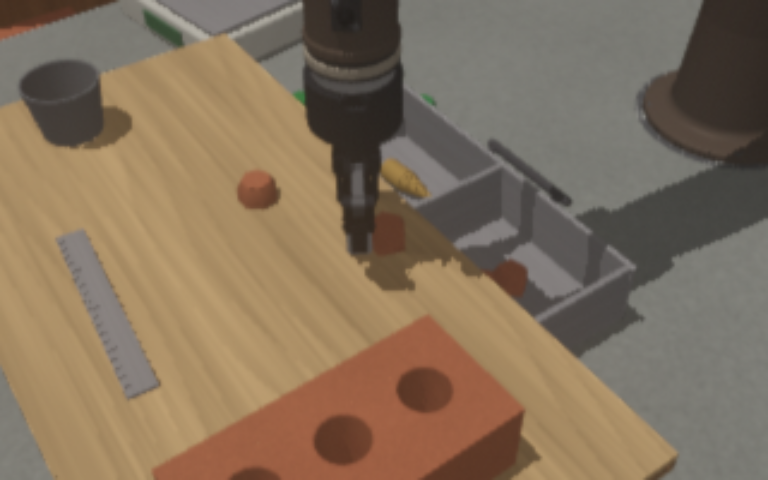

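F1 sits in front of the fingers at crop (388,233) and is tracking well. I'll finish its push and then set up behind F2.

Emit:
servo_tool(steps=[{"tx": -1,"ty": 0.7,"tz": 0,"wx": 0,"wy": 0,"wz": 0,"gripper": 0.7},{"tx": -2,"ty": 1.4,"tz": 0,"wx": 0,"wy": 0,"wz": 0,"gripper": 0.7},{"tx": -3,"ty": 2.1,"tz": 0,"wx": 0,"wy": 0,"wz": 0,"gripper": 0.7},{"tx": -4,"ty": 2.8,"tz": 0,"wx": 0,"wy": 0,"wz": 0,"gripper": 0.7},{"tx": -5,"ty": 3.5,"tz": 0,"wx": 0,"wy": 0,"wz": 0,"gripper": 0.7},{"tx": -6,"ty": 4.2,"tz": 0,"wx": 0,"wy": 0,"wz": 0,"gripper": 0.7},{"tx": -7,"ty": 4.9,"tz": 0,"wx": 0,"wy": 0,"wz": 0,"gripper": 0.7},{"tx": -8,"ty": 5.6,"tz": 0,"wx": 0,"wy": 0,"wz": 0,"gripper": 0.7},{"tx": -9,"ty": 6.2,"tz": 0,"wx": 0,"wy": 0,"wz": 0,"gripper": 0.7},{"tx": -9,"ty": 6.2,"tz": 0,"wx": 0,"wy": 0,"wz": 0,"gripper": 0.7},{"tx": -9,"ty": 6.2,"tz": 0,"wx": 0,"wy": 0,"wz": 0,"gripper": 0.7},{"tx": -9,"ty": 6.2,"tz": 3,"wx": 0,"wy": 0,"wz": 0,"gripper": 0.7},{"tx": -9,"ty": 6.2,"tz": 6,"wx": 0,"wy": 0,"wz": 0,"gripper": 0.7}])

```text
clock: 9.4
tcp_pos: [0.4775, 0.0541, 0.1751]
eef_rot: [-179.9, -0.1, 144.6]
force: [1.4, 0.4, 1.1]
gripper_width: 0.0253
gripper_force: 0.0
```

Emit:
servo_tool(steps=[{"tx": 2,"ty": -3,"tz": 0,"wx": 0,"wy": 0,"wz": -0.1,"gripper": 0.7},{"tx": 4,"ty": -6,"tz": 0,"wx": 0,"wy": 0,"wz": -0.2,"gripper": 0.7},{"tx": 6,"ty": -9,"tz": 0,"wx": 0,"wy": 0,"wz": -0.3,"gripper": 0.7},{"tx": 9,"ty": -12,"tz": 0,"wx": 0,"wy": 0,"wz": -0.3,"gripper": 0.7},{"tx": 11,"ty": -15,"tz": 0,"wx": 0,"wy": 0,"wz": -0.3,"gripper": 0.7},{"tx": 13,"ty": -18,"tz": 0,"wx": 0,"wy": 0,"wz": -0.3,"gripper": 0.7},{"tx": 15.5,"ty": -21.2,"tz": 0,"wx": 0,"wy": 0,"wz": -0.3,"gripper": 0.7},{"tx": 15.5,"ty": -21.2,"tz": 0,"wx": 0,"wy": 0,"wz": -0.3,"gripper": 0.7},{"tx": 15.5,"ty": -21.2,"tz": 0,"wx": 0,"wy": 0,"wz": -0.3,"gripper": 0.7}])

```text
clock: 10.3
tcp_pos: [0.6333, -0.1588, 0.1747]
eef_rot: [-180.0, -0.0, 127.4]
force: [-0.2, 1.0, -0.2]
gripper_width: 0.0254
gripper_force: 0.0
```

```bash
python3 - <<'E'
from h import *
im=env.get_image("scene")
t=env.get_image("top")
a=cv2.resize(im["frame"][100:300,160:480],(800,500))
b=cv2.resize(t["frame"][100:320,220:480],None,fx=1,fy=1)
a[:220,-260:]=b
cv2.imwrite("pics/s4.png",a[:,:,::-1])
o=env.observe(); print(o["tcp_pos"],o["eef_rot"],o["clock"],C(o["tcp_pos"]),o["force"])
E
```

```text
[ 0.63232724 -0.15711547  0.17471605] [-1.79962867e+02 -7.91212451e-02  1.27466350e+02] 10.4 [ 0.141 -0.106] [-1.41876403  1.04106185 -0.23770387]
```

View pics/s4.png

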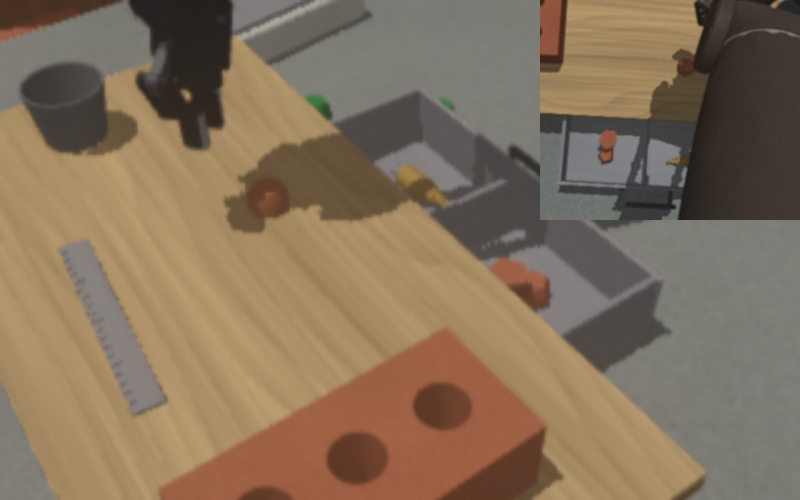

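F3 and F1 are both in the left compartment, at inset (607,140) and nearby. F2 is unmoved at (267,197). Last push.

Emit:
servo_tool(steps=[{"tx": 0,"ty": 0,"tz": -3,"wx": 0,"wy": 0,"wz": 0,"gripper": 0.7},{"tx": 0,"ty": 0,"tz": -6,"wx": 0,"wy": 0,"wz": 0,"gripper": 0.7},{"tx": 0,"ty": 0,"tz": -6,"wx": 0,"wy": 0,"wz": 0,"gripper": 0.7},{"tx": -0.7,"ty": 0.9,"tz": -6,"wx": 0,"wy": 0,"wz": 0,"gripper": 0.7},{"tx": -1.4,"ty": 1.8,"tz": -6,"wx": 0,"wy": 0,"wz": 0,"gripper": 0.7},{"tx": -2.1,"ty": 2.7,"tz": -6,"wx": 0,"wy": 0,"wz": 0,"gripper": 0.7},{"tx": -2.8,"ty": 3.6,"tz": -6,"wx": 0,"wy": 0,"wz": 0,"gripper": 0.7},{"tx": -3.5,"ty": 4.5,"tz": -6,"wx": 0,"wy": 0,"wz": 0,"gripper": 0.7},{"tx": -4.2,"ty": 5.4,"tz": -6,"wx": 0,"wy": 0,"wz": 0,"gripper": 0.7},{"tx": -4.9,"ty": 6.3,"tz": -6,"wx": 0,"wy": 0,"wz": 0,"gripper": 0.7},{"tx": -5.6,"ty": 7.2,"tz": -6,"wx": 0,"wy": 0,"wz": 0,"gripper": 0.7},{"tx": -6.3,"ty": 8.1,"tz": -6,"wx": 0,"wy": 0,"wz": 0,"gripper": 0.7},{"tx": -7,"ty": 9,"tz": -6,"wx": 0,"wy": 0,"wz": 0,"gripper": 0.7},{"tx": -7.6,"ty": 9.9,"tz": -6,"wx": 0,"wy": 0,"wz": 0,"gripper": 0.7},{"tx": -8.3,"ty": 10.8,"tz": -6,"wx": 0,"wy": 0,"wz": 0,"gripper": 0.7},{"tx": -8.3,"ty": 10.8,"tz": -6,"wx": 0,"wy": 0,"wz": 0,"gripper": 0.7}])

```text
clock: 12.0
tcp_pos: [0.5482, -0.048, 0.1147]
eef_rot: [-179.9, -0.1, 127.5]
force: [0.4, 0.1, -0.4]
gripper_width: 0.0253
gripper_force: 0.0
```

```bash
python3 - <<'E'
from h import *
im=env.get_image("scene"); save(im,"s5.png",(160,100,480,300),2.4)
o=env.observe(); print(o["tcp_pos"],o["clock"],C(o["tcp_pos"]),o["force"])
E
```

```text
[ 0.5486866  -0.0485626   0.11469021] 12.05 [ 0.051 -0.003] [ 0.58638128 -0.13849221  0.68578631]
```

View pics/s5.png

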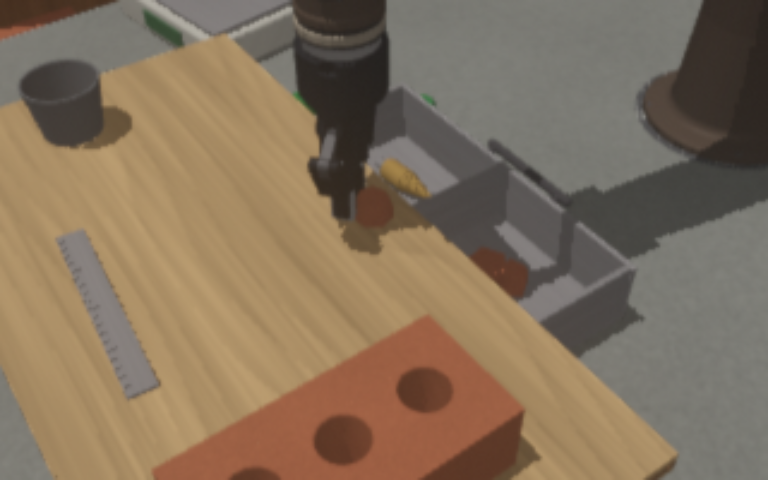

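F2 is in front of the fingers at crop (375,207) and on line. I'll finish the push, lift clear and back off to the left.

Emit:
servo_tool(steps=[{"tx": -0.6,"ty": 0.9,"tz": 0,"wx": 0,"wy": 0,"wz": 0,"gripper": 0.7},{"tx": -1.2,"ty": 1.8,"tz": 0,"wx": 0,"wy": 0,"wz": 0,"gripper": 0.7},{"tx": -1.8,"ty": 2.7,"tz": 0,"wx": 0,"wy": 0,"wz": 0,"gripper": 0.7},{"tx": -2.4,"ty": 3.6,"tz": 0,"wx": 0,"wy": 0,"wz": 0,"gripper": 0.7},{"tx": -3.1,"ty": 4.5,"tz": 0,"wx": 0,"wy": 0,"wz": 0,"gripper": 0.7},{"tx": -3.8,"ty": 5.4,"tz": 0,"wx": 0,"wy": 0,"wz": 0,"gripper": 0.7},{"tx": -4.5,"ty": 6.3,"tz": 0,"wx": 0,"wy": 0,"wz": 0,"gripper": 0.7},{"tx": -5.2,"ty": 7.2,"tz": 0,"wx": 0,"wy": 0,"wz": 0,"gripper": 0.7},{"tx": -6,"ty": 8,"tz": 0,"wx": 0,"wy": 0,"wz": 0,"gripper": 0.7},{"tx": -6.8,"ty": 8.7,"tz": 0,"wx": 0,"wy": 0,"wz": 0,"gripper": 0.7},{"tx": -6.8,"ty": 8.7,"tz": 0,"wx": 0,"wy": 0,"wz": 0,"gripper": 0.7},{"tx": -6.8,"ty": 8.7,"tz": 0,"wx": 0,"wy": 0,"wz": 0,"gripper": 0.7},{"tx": -6.8,"ty": 8.7,"tz": 4,"wx": 0,"wy": 0,"wz": 0,"gripper": 0.7},{"tx": -6.8,"ty": 8.7,"tz": 8,"wx": 0,"wy": 0,"wz": 0,"gripper": 0.7},{"tx": -6.8,"ty": 8.7,"tz": 12,"wx": 0,"wy": 0,"wz": 0,"gripper": 0.7},{"tx": -8,"ty": 13,"tz": 12,"wx": 0,"wy": 0,"wz": 0,"gripper": 0.7},{"tx": -10,"ty": 17,"tz": 12,"wx": 0,"wy": 0,"wz": 0,"gripper": 0.7},{"tx": -11,"ty": 21,"tz": 12,"wx": 0,"wy": 0,"wz": 0,"gripper": 0.7},{"tx": -12,"ty": 25,"tz": 12,"wx": 0,"wy": 0,"wz": 0,"gripper": 0.7}])

```text
clock: 13.95
tcp_pos: [0.43, 0.2015, 0.2358]
eef_rot: [179.9, 0.0, 127.4]
force: [0.8, 0.2, 0.1]
gripper_width: 0.0255
gripper_force: 0.0
```

Emit:
servo_tool(steps=[{"tx": -2,"ty": 4,"tz": 0,"wx": 0,"wy": 0,"wz": 0,"gripper": 0.7},{"tx": -4,"ty": 8,"tz": 0,"wx": 0,"wy": 0,"wz": 0,"gripper": 0.7},{"tx": -6,"ty": 12,"tz": 0,"wx": 0,"wy": 0,"wz": 0,"gripper": 0.7},{"tx": -8,"ty": 16,"tz": 0,"wx": 0,"wy": 0,"wz": 0,"gripper": 0.7},{"tx": -10,"ty": 20,"tz": 0,"wx": 0,"wy": 0,"wz": 0,"gripper": 0.7},{"tx": -10,"ty": 20,"tz": 0,"wx": 0,"wy": 0,"wz": 0,"gripper": 0.7},{"tx": -10,"ty": 20,"tz": 0,"wx": 0,"wy": 0,"wz": 0,"gripper": 0.7}])

```text
clock: 14.65
tcp_pos: [0.3299, 0.401, 0.2352]
eef_rot: [-180.0, 0.0, 127.6]
force: [0.2, -0.3, 0.7]
gripper_width: 0.0255
gripper_force: 0.0
```

```bash
python3 - <<'E'
from h import *
im=env.get_image("top"); save(im,"end.png",(150,20,530,320),2)
for t,z in dict(fragment_a=.024,plumb_bob=.012,brick=.11,sieve_cup=.11,ruler=.11).items():
    for r in env.pinpoint(im,t)[:6]: print(t,np.round(r["centre"]),round(r["confidence"],2),np.round(atz(im,r["centre"],z),3))
o=env.observe(); print(o["tcp_pos"],o["clock"],o["force"])
E
```

```text
fragment_a [290. 221.] 0.66 [0.502 0.042 0.024]
fragment_a [457. 258.] 0.65 [ 0.418 -0.331  0.024]
fragment_a [284. 235.] 0.59 [0.471 0.057 0.024]
fragment_a [418. 314.] 0.52 [ 0.298 -0.237  0.024]
fragment_a [284. 241.] 0.5 [0.457 0.055 0.024]
plumb_bob [369. 257.] 0.53 [ 0.422 -0.134  0.012]
brick [222. 115.] 0.59 [0.715 0.182 0.11 ]
sieve_cup [459. 126.] 0.7 [ 0.696 -0.32   0.11 ]
ruler [344.  88.] 0.72 [ 0.779 -0.075  0.11 ]
[0.33076969 0.39940031 0.23529284] 14.95 [-0.12514007  0.01594865  0.33552295]
```

View pics/end.png

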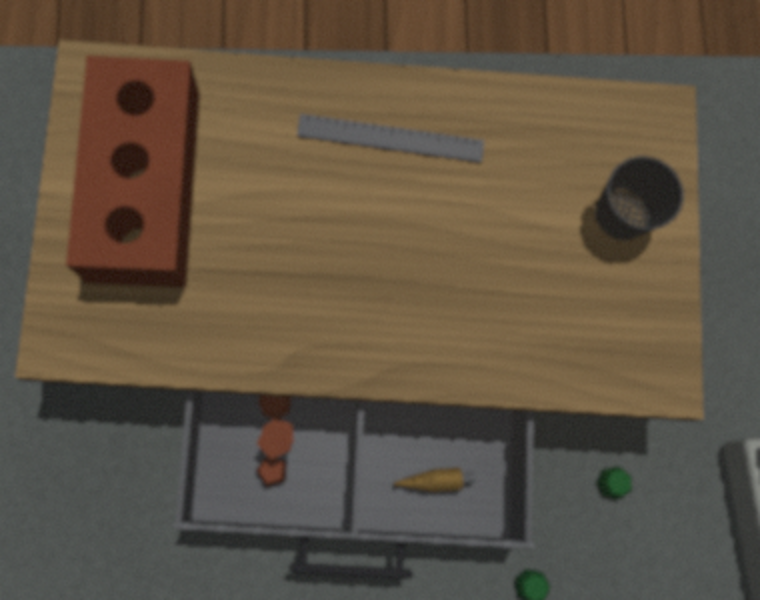

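The top is empty of fragments, and the drawer, bob, brick, cup and ruler are unmoved. The left compartment shows red at (275,405), (276,438) and (272,470), so a fourth piece may be hidden or stacked. I'll check with an oblique view.

```bash
python3 - <<'E'
from h import *
im=env.get_image("scene"); t=env.get_image("top")
a=cv2.resize(im["frame"][150:270,300:440],(700,600),interpolation=cv2.INTER_CUBIC)[:,:500]
a=cv2.resize(im["frame"][140:260,310:430],(400,400),interpolation=cv2.INTER_CUBIC)
b=cv2.resize(t["frame"][205:295,235:325],(400,400),interpolation=cv2.INTER_CUBIC)
o=np.clip(np.hstack([a,b])*1.7,0,255).astype(np.uint8)
cv2.imwrite("pics/fin.png",o[:,:,::-1])
E
```

```text
(no output)
```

View pics/fin.png

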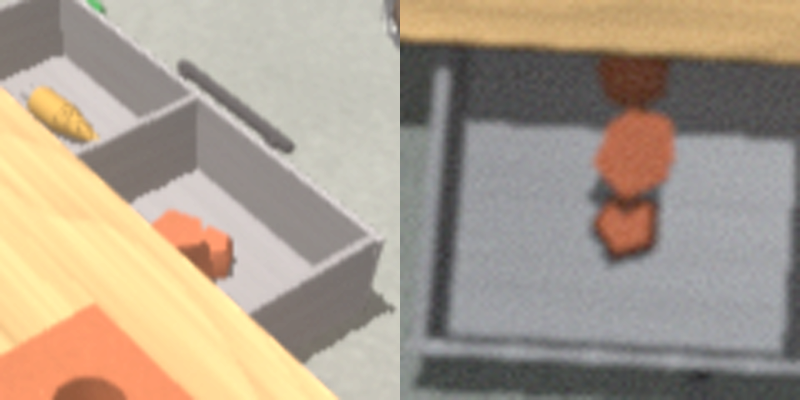

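One piece seems to rest against or on another. I'll count them with a wrist look from above the drawer's front, using detections and no further viewing.

Emit:
servo_tool(steps=[{"tx": 0,"ty": -4,"tz": 2,"wx": 0,"wy": -0.1,"wz": 0,"gripper": 0.7},{"tx": 0,"ty": -8,"tz": 4,"wx": 0,"wy": -0.2,"wz": 0,"gripper": 0.7},{"tx": 0,"ty": -12,"tz": 6,"wx": 0,"wy": -0.3,"wz": 0,"gripper": 0.7},{"tx": 0,"ty": -16,"tz": 6,"wx": 0,"wy": -0.4,"wz": 0,"gripper": 0.7},{"tx": 0,"ty": -20,"tz": 6,"wx": 0,"wy": -0.5,"wz": 0,"gripper": 0.7},{"tx": 0,"ty": -24,"tz": 6,"wx": 0,"wy": -0.5,"wz": 0,"gripper": 0.7},{"tx": 0,"ty": -28,"tz": 6,"wx": 0,"wy": -0.5,"wz": 0,"gripper": 0.7},{"tx": 0,"ty": -32,"tz": 6,"wx": 0,"wy": -0.5,"wz": 0,"gripper": 0.7},{"tx": 0,"ty": -32,"tz": 6,"wx": 0,"wy": -0.5,"wz": 0,"gripper": 0.7},{"tx": 0,"ty": -32,"tz": 6,"wx": 0,"wy": -0.5,"wz": 0,"gripper": 0.7}])

```text
clock: 16.05
tcp_pos: [0.3303, 0.0785, 0.2957]
eef_rot: [156.4, 17.0, 123.5]
force: [-0.3, -0.6, -1.2]
gripper_width: 0.0252
gripper_force: 0.0
```

```bash
python3 - <<'E'
from h import *
o=env.observe(); im=env.get_image("wrist")
print(o["tcp_pos"],o["eef_rot"],o["clock"]); f=im["frame"]
R=Ro.from_euler("xyz",o["eef_rot"],degrees=True).as_matrix(); M=im["mount"]
im["eye"]=R@M[:3,3]+o["tcp_pos"]; im["rotation"]=Ro.from_matrix(R@M[:3,:3]).as_euler("xyz",degrees=True)
for r in env.pinpoint(im,"fragment_a"):
    c=np.array(r["centre"]); v=f[int(c[1])-3:int(c[1])+4,int(c[0])-3:int(c[0])+4].reshape(-1,3).mean(0)
    p=atz(im,c,.024); print(np.round(c),round(r["confidence"],2),v.round(),p.round(3),C(p))
for c,a in red(im): print("red",c.round(),a,C(atz(im,c,.024)))
E
```

```text
[0.33029328 0.07845971 0.29570608] [156.43900323  16.96317896 123.47928061] 16.05
[324. 182.] 0.92 [121.  68.  46.] [0.504 0.052 0.024] [0.    0.095]
[ 61. 289.] 0.91 [ 36. 125.  57.] [ 0.293 -0.223  0.024] [-0.194 -0.191]
[302. 179.] 0.89 [221. 123.  82.] [0.472 0.041 0.024] [-0.031  0.082]
red [501. 168.] 810 [0.282 0.298]
red [274. 149.] 45 [-0.09   0.093]
red [528. 158.] 144 [0.321 0.347]
red [476. 182.] 152 [0.257 0.248]
red [528. 169.] 41 [0.348 0.336]
red [324. 176.] 54 [-0.006  0.103]
red [452. 198.] 57 [0.239 0.201]
red [481. 224.] 244 [0.366 0.204]
red [564. 243.] 45 [0.712 0.315]
```

```bash
python3 - <<'E'
from h import *
o=env.observe()
for n in("wrist","scene"):
    im=env.get_image(n)
    if n=="wrist":
        R=Ro.from_euler("xyz",o["eef_rot"],degrees=True).as_matrix(); M=im["mount"]
        im["eye"]=R@M[:3,3]+o["tcp_pos"]; im["rotation"]=Ro.from_matrix(R@M[:3,:3]).as_euler("xyz",degrees=True)
    for t in("fragment_a","old_fragment"):
        for r in env.outline_of(im,t):
            ys,xs=np.nonzero(r["pixels"])
            if len(xs)==0: continue
            c=(xs.mean(),ys.mean()); p=atz(im,c,.024)
            e,d=ray(im,c)
            print(n,t,round(r["confidence"],2),r["box"],len(xs),im["frame"][r["pixels"]].mean(0).round(),C(p),"px/40mm",round(im["fx"]*.04/np.linalg.norm(p-e),1))
E
```

```text
wrist fragment_a 0.98 [42.3, 273.8, 82.7, 306.0] 916 [ 34. 111.  52.] [-0.192 -0.189] px/40mm 26.1
wrist fragment_a 0.84 [313.1, 169.7, 329.6, 196.7] 391 [114.  65.  45.] [-0.001  0.097] px/40mm 28.8
wrist fragment_a 0.77 [289.7, 168.2, 322.2, 198.9] 686 [188. 105.  70.] [-0.024  0.082] px/40mm 29.5
wrist fragment_a 0.46 [290.5, 166.0, 306.6, 185.1] 138 [105.  61.  44.] [-0.049  0.089] px/40mm 30.5
wrist fragment_a 0.42 [103.4, 41.9, 574.1, 396.7] 70743 [159. 143. 114.] [0.041 0.09 ] px/40mm 27.3
wrist old_fragment 0.89 [264.6, 147.4, 291.8, 171.7] 618 [153.  86.  59.] [-0.079  0.092] px/40mm 31.6
scene old_fragment 0.65 [368.3, 209.1, 376.7, 224.1] 135 [118.  76.  58.] [-0.077  0.093] px/40mm 16.7
```

The wrist outlines show four separate pieces in the left compartment. The old one is still at x' −79 mm, and the new ones are at about −49, −24 and 0 mm, one leaning on another. I'm handing in.

```bash
python3 -c "
from cell import env
print(env.hand_in())"
```

```text
the job is handed in; nothing more can be done
None
```

The job is handed in: all three fragments were swept over the front edge into the left compartment with the earlier fragment, one of them leaning on another, and the brick, sieve cup, ruler, plumb bob and drawer showed no movement in the final top view.

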